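Dock the tall battery pack

TASK

Push the tall, top-heavy battery pack straight into its charging dock until it sits fully home and square against the dock's back, then press the green charge button on the dock all the way down and let it go. Push it only low down, at the black base plate: keep the fingers off the white tower and its handle, never lift the pack or let it tip, and do not disturb the other things on the bench.

Things in the scene. Friction and masses are not known exactly. Their poses are not given: they have to be found in the camera images.
- pack: Battery pack, loose, 0.7 to 1.0 kg. Foot: black base plate 130 (x) x 96 (y) x 22 mm high; origin at the centre of the underside, z up. x is the insertion direction, into the dock; the front lip at -x, facing the robot, is where to push. It slides with about 3 to 8 N at the base; pushed high on the tower it tips over its far (+x) edge. Too wide to be gripped.
- lip (a point): Middle of the base plate's front edge face (toward -x of the pack): 65 mm from the pack's origin, 11 mm above the worktop. The face is 96 mm wide and 22 mm high. The lip runs 54 mm from this face to the front of the tower, its top open to above.
- tower: White tower with black bands fixed on the pack's base plate, with a blue carrying handle on top; origin the same as the pack's. It is 74 mm (x from -11 to +63 mm) by 92 mm (y), from 22 to 160 mm high; the handle reaches 196 mm. Not to be touched.
- dock: Grey charging dock, fixed to the worktop, no floor: two side walls 45 mm high and 104 mm apart, back block 70 mm high. Origin on the worktop exactly where the pack's origin is when home; x points into the dock, y left, z up. Back block's face at x = +65.5 mm. The pack starts 125 to 155 mm short of home, up to 15 mm aside, up to 0.2 rad askew. A pod 30 mm high at the left (+y) carries the button.
- dock_mouth (a point): Middle of the dock's mouth at its outer end, on the worktop, 45 mm from the dock's origin toward -x. The mouth is 148 mm wide here and its flared pieces narrow to the straight walls 45 mm further in. When the pack is home its front edge still stands 20 mm outside the mouth.
- charge_button (a joint): Travel of the green charge button: 0 = up, 0.006 m = fully down. Springs back by itself; about 5 N presses it fully.
- charge_button_top (a point): Centre of the top face of the green charge button (28 mm across, pressed straight down); it moves with the button.
- oil_bottle: Bystander, leave alone: amber dropper bottle with black cap, 34 mm across, 86 mm tall, loose. Origin at the centre of its underside.
- loupe: Bystander, leave alone: small folding loupe, 33x38x16 mm, loose. Origin at the centre of its underside.
- v_block: Bystander, leave alone: grey steel V-block, 40x50x32 mm, loose. Origin at the centre of its underside.
- ring_gauge: Bystander, leave alone: steel setting ring, 46 mm across, 16 mm high, loose. Origin at the centre of its underside.
Mind the look-alikes: they are no part of the job. What is shaped like the pack but orange is not meant.

How it is judged:
By the outcome, as a careful person would: the job done as asked, in the order asked, and still so for the second after the job is handed in, with the robot touching nothing.
It also fails if it takes over 64 s, if anything falls off the work surface, if the arm or the gripper's body presses on something with over 40 N, if the wrist force passes 120 N, or if a joint passes its speed limit or range.

ROBOT

A 6-joint arm with a two-finger parallel gripper is mounted at the origin on a cart in front of the work surface, level with it; the furniture and walls round the work are solid. World frame = base frame: x ahead of the robot, y to its left, z up, the work surface at z = 0. Lengths are in mm, angles in rad, forces in N, time in s.
With the tool pointing down it reaches from about 400 to 925 mm from the base axis. Payload 12.5 kg.
Tool frame: the origin (TCP) lies on the mounting face of the last link; the fingertips stand 190 mm ahead of it and the grasp point (between the pads) lies 171 mm ahead of it (env.grasp_offset is the distance from the TCP to the grasp point, in mm); z points along the fingers, y is the direction in which the jaws open and shut (so a half turn about z gives the same grasp; the last joint's range is limited). The gripper opens to 95 mm and grips with 3 to 60 N. Pads are 20 mm wide; open, the fingers measure 119 mm over their backs; the gripper's body (75 mm by 180 mm) begins 59 mm behind the grasp point.
Start: joints at [1.013, 0.491, 1.559, -0, 1.092, -0.106], TCP at [272.843, 562.3, 404.761] pointing down, gripper open.
Joint ranges: [-3.1, 3.1], [-0.84, 2.19], [0.05, 2.79], [-1.13, 4.28], [0.06, 2.93], [-2.69, 2.69]. Speed limits (rad/s): [2.22, 2.22, 2.79, 3.14, 3.14, 3.14].

INTERFACE

Orientations are given as [roll, pitch, yaw] about the fixed x, y, z axes, in that order (R = Rz(yaw) Ry(pitch) Rx(roll)).
In Python, from cell import env, viewer gives the robot as it stands.
- The arm moves only by the tool play_rows, never from a script. Its argument "increments" is a list of rows, each an object of numbers: "dx", "dy", "dz": the shift along the tool's x, y, z in mm; "rx", "ry", "rz": the turn, a rotation vector about the tool's x, y, z in units of 6 degrees (1.0 is 6 degrees). A call has 1 to 8 rows; each row is the pose to reach, as a shift and turn from the pose measured when the call began, along the tool's axes at that moment; what a row does not reach only later rows make up. A row lasts 1/12 s, in which the tool goes at most 41.7 mm and 7.16 degrees, less where a joint would pass 70% of its speed; a pose out of reach is approached as far as the arm can. A call with a gripper value outside its range is refused whole. "fingers" is the opening, from 0 (shut) to 1 (fully open), set as the call begins (left out, the last holds). The fingers move at their own pace and stop on an object; the grip force is fixed at half the most. Time passes only in rows, so rows that repeat a pose let the fingers close. It gives the time, the measured TCP pose, the force and the opening at its end, in the units of the state.
- env.state(): the state, without advancing time (a new reading comes with each control period).
- viewer.read_camera(name): name is "scene" or "top" or "wrist"; returns a dict with "image" (420x560x3 uint8, red, green, blue), "fx", "fy", "cx", "cy" (pixels), "k1" (the pictures are not rectified: a ray, as slopes to the right and down, at radius r is drawn at 1 + k1 r^2 times it, then the intrinsics apply), "rvec" (rotation vector, rad) and "tvec" (3), from world to camera coordinates, as OpenCV has them. Camera axes: x right, y down, z forward; pixel columns grow to the right and rows downward; lengths in mm; the calibration is good to about 2 mm. A picture is of the moment at which its call begins. There is no depth.
- env.job_done(): hands the job in, once; it reports no verdict.
The state is a dict: "t": time; "joints": joint angles; "qvel": joint speeds; "tau": joint torques, N m; "eef_pos": TCP position; "tcp_rot": TCP orientation; "ft_force": force on the tool from outside, world axes, zero at the start; "moment": the same for the moment, N m; "opening": opening from 0.0 (shut) to 1.0 (fully open).
Only numpy, scipy, OpenCV 4.12 (cv2) and the standard library are available. Lean on these libraries where they do the work, as an engineer would, in place of code of your own. Each camera call takes 0.05 s, during which the arm holds its last target.

## Working session

There is one attempt and no reset: what is moved stays moved. The work goes in short steps, Python scripts to look and compute and a tool call to move; the robot and the scene stay as the last step left them, time stands still between calls to the robot, and variables do not carry over. Pictures are saved under pics/ and viewed, and the job is handed in when it is done.

Besides the shell and the picture viewer there is one more tool, called after "Emit:" in YAML: its name, and indented under it one key for each argument. play_rows: Moves the arm, as the interface text tells. Its arguments: {"type":"object","properties":{"increments":{"type":"array","items":{"type":"object","properties":{"dx":{"type":"number"},"dy":{"type":"number"},"dz":{"type":"number"},"rx":{"type":"number"},"ry":{"type":"number"},"rz":{"type":"number"}}}},"fingers":{"type":"number"}},"required":["increments"]}

```bash
ls; mkdir -p pics; cat > h.py <<'E'
import numpy as np, cv2
from cell import env, viewer
def shot(n,tag):
    c=viewer.read_camera(n); cv2.imwrite(f'pics/{tag}.png',c['image'][:,:,::-1]); np.save(f'pics/{tag}.npy',c,allow_pickle=True); return c
def load(tag): return np.load(f'pics/{tag}.npy',allow_pickle=True).item()
def ray(c,u,v):
    x,y=(u-c['cx'])/c['fx'],(v-c['cy'])/c['fy']
    p=cv2.undistortPoints(np.array([[[x,y]]],float),np.eye(3),np.array([c['k1'],0,0,0.]))[0,0]
    R,_=cv2.Rodrigues(np.array(c['rvec'],float)); t=np.array(c['tvec'],float).ravel()
    return -R.T@t, R.T@np.array([p[0],p[1],1.])
def on(c,u,v,z=0.):
    o,d=ray(c,u,v); return o+d*(z-o[2])/d[2]
def proj(c,P):
    K=np.array([[c['fx'],0,c['cx']],[0,c['fy'],c['cy']],[0,0,1.]])
    return cv2.projectPoints(np.array(P,float).reshape(-1,1,3),np.array(c['rvec'],float),np.array(c['tvec'],float),K,np.array([c['k1'],0,0,0.]))[0][:,0]
E
python3 - <<'E'
from h import *
for n in ['scene','top','wrist']: shot(n,n+'0')
print(env.state())
E
```

```text
pics
{'t': 0.15, 'joints': array([ 1.01340407e+00,  4.91392807e-01,  1.55931861e+00,  9.97692867e-07,
        1.09165060e+00, -1.05620197e-01]), 'qvel': array([ 0.00091608,  0.00014033, -0.00258705, -0.00027777,  0.00057723,
       -0.00120063]), 'tau': array([ 2.27179524e-03, -6.12893414e+01, -2.58279097e+01,  6.93357107e-02,
        4.73620172e-02, -1.42390895e-04]), 'eef_pos': array([272.82887463, 562.28155421, 404.31034547]), 'tcp_rot': array([-3.14082767e+00, -8.19892513e-05,  2.68982011e+00]), 'ft_force': array([-0.07170894, -1.2910828 , -0.73489013]), 'moment': array([-0.01446577,  0.05405052,  0.02831852]), 'opening': 0.9972076611353874}
```

View pics/scene0.png

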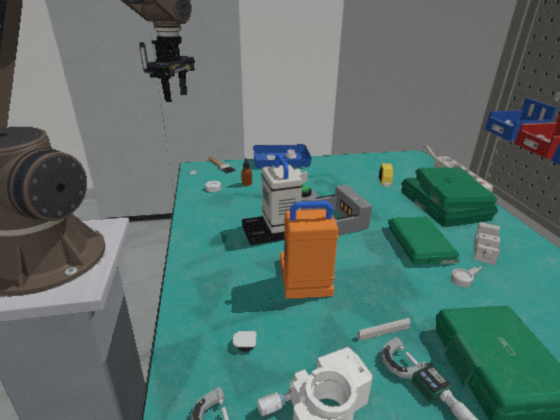

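View pics/top0.png

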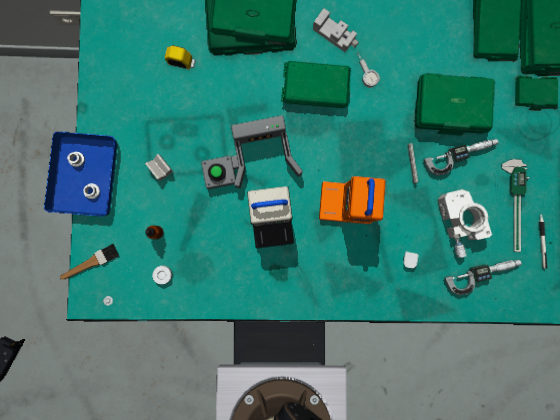

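View pics/wrist0.png

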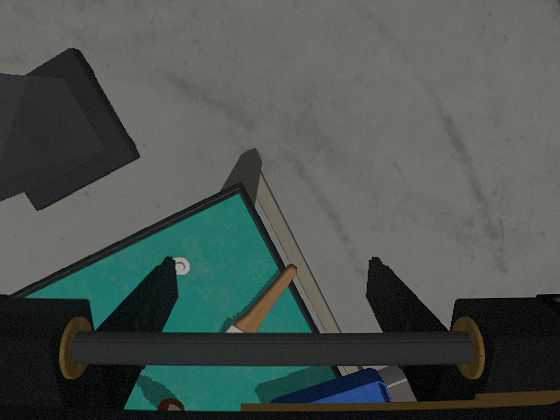

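The top view shows two candidates. The white pack with black base is at (270,217), lined up with the grey dock at (260,150). The orange look-alike is at (352,201) and lies sideways to the dock, so the white one is meant. The green button is at (217,172). I'll enlarge this area to confirm.

```bash
python3 - <<'E'
from h import *
c=load('top0'); im=c['image'][105:260,190:320,::-1]
cv2.imwrite('pics/crop1.png',cv2.resize(im,None,fx=3.8,fy=3.8,interpolation=cv2.INTER_CUBIC))
c2=load('scene0'); im=c2['image'][150:250,230:380,::-1]
cv2.imwrite('pics/crop2.png',cv2.resize(im,None,fx=5,fy=5,interpolation=cv2.INTER_CUBIC))
for n in (c,c2): print(ray(n,280,210),n['fx'])
E
```

```text
(array([ 449.02321076,   20.42829925, 1170.03601704]), array([ 0.07614953, -0.00708399, -0.99714962])) 461.2881994293259
(array([ 392.57862662, -780.16737836,  526.21386336]), array([ 0.15228949,  0.85776569, -0.49104783])) 383.6967581578734
```

View pics/crop1.png

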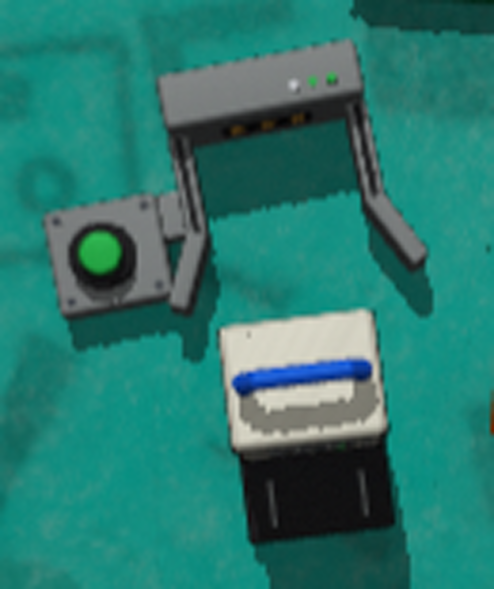

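View pics/crop2.png

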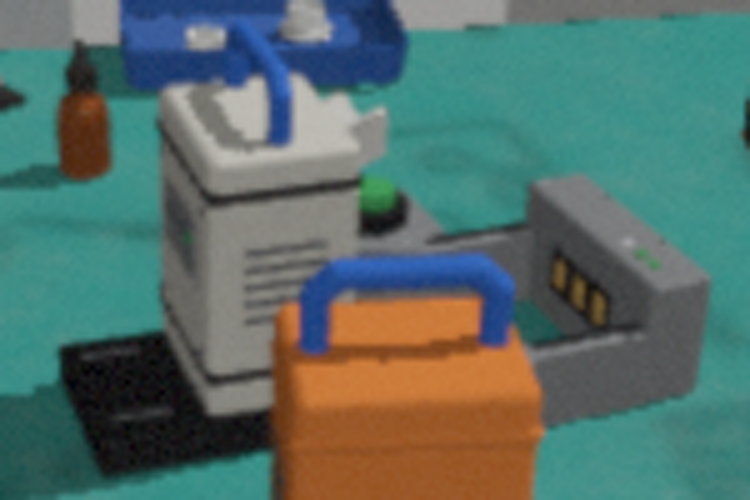

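```bash
python3 - <<'E'
from h import *
c=load('top0')
def crop(u0,v0,w,h,f,name):
    im=cv2.resize(c['image'][v0:v0+h,u0:u0+w,::-1],None,fx=f,fy=f,interpolation=cv2.INTER_CUBIC)
    im=cv2.convertScaleAbs(im,alpha=1.5,beta=10)
    for k in range(0,w,10): cv2.line(im,(k*f,0),(k*f,6),(255,255,255),1); cv2.putText(im,str(u0+k),(k*f,18),0,.4,(255,255,255),1)
    for k in range(0,h,10): cv2.line(im,(0,k*f),(6,k*f),(255,255,255),1); cv2.putText(im,str(v0+k),(8,k*f+4),0,.4,(255,255,255),1)
    cv2.imwrite(f'pics/{name}.png',im)
crop(198,112,108,80,7,'cd'); crop(240,180,64,72,8,'cp')
E
```

```text
(no output)
```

View pics/cd.png

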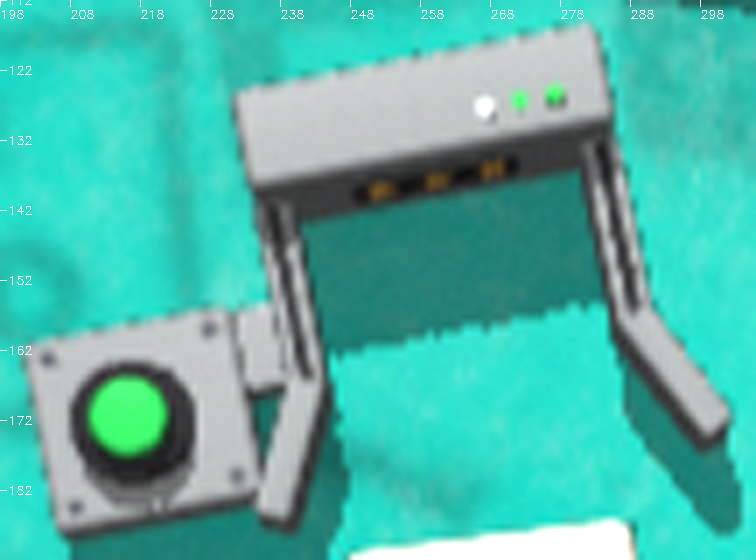

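View pics/cp.png

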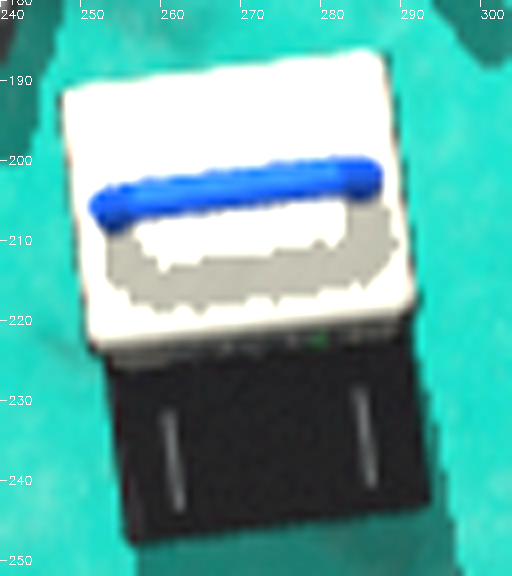

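```bash
cat > m.py <<'E'
from h import *
c=load('top0'); s=load('scene0')
def pr(n,*a): print(n,[on(c,*p)[:2].round(1).tolist() for p in a])
pr('blockfront z70',(234,138.9,70),(285.4,128.9,70)); pr('blockback',(231.6,125.3,70),(282.6,115.4,70))
pr('mouth tips z45',(239.9,186.3,45),(298.7,173.7,45)); pr('wall junction',(244,166.7,45),(286.3,157.7,45))
pr('lip z22',(256.5,248.1,22),(293.75,242.5,22))
pr('tower z160',(247.75,191,160),(287.9,186.2,160),(291.9,218.1,160),(251.9,223.7,160))
pr('pod z30',(202.3,164.5,30),(206.8,188,30),(234,181.5,30),(229.6,156,30))
# button triangulation
for h in (36,40,44): pr(f'btn{h}',(216.1,171.3,h)); print(proj(s,[on(c,216.1,171.3,h)]).round(1))
for tag,cc in(('top',c),('scene',s)):
    h=cv2.cvtColor(cc['image'],cv2.COLOR_RGB2HSV); m=cv2.inRange(h,(50,150,90),(70,255,255))
    n,l,st,ce=cv2.connectedComponentsWithStats(m)
    print(tag,[(st[i].tolist(),ce[i].round(1).tolist()) for i in range(1,n) if st[i,4]>20 and st[i,4]<500])
E
python3 m.py
```

```text
blockfront z70 [[703.8, 125.4], [730.2, 1.7]]
blockback [[737.0, 131.8], [763.4, 8.8]]
mouth tips z45 [[592.0, 111.3], [625.1, -32.6]]
wall junction [[640.7, 102.1], [664.5, -1.7]]
lip z22 [[441.4, 69.4], [456.2, -22.8]]
tower z160 [[567.2, 84.6], [579.0, -3.6], [508.6, -13.0], [495.4, 74.4]]
pod z30 [[647.3, 206.6], [588.6, 194.2], [605.8, 127.4], [669.7, 139.4]]
btn36 [[629.7, 171.3]]
[[303.8 191.6]]
btn40 [[629.1, 170.8]]
[[303.7 190.5]]
btn44 [[628.5, 170.3]]
[[303.6 189.3]]
top [([211, 166, 11, 11, 95], [215.8, 170.9])]
scene []
```

```bash
python3 - <<'E'
from h import *
from scipy.spatial.transform import Rotation as Ro
w=load('wrist0'); st=env.state()
R=Ro.from_euler('xyz',st['tcp_rot']).as_matrix()
o,_=ray(w,280,210); print('cam in tool',R.T@(o-st['eef_pos']))
Rc,_=cv2.Rodrigues(np.array(w['rvec'])); print((R.T@Rc.T).round(2)) # cols: cam axes in tool
# dock/pack fits
o=np.array([652.7,49.7]);yd=.212;p=np.array([512.3,32.2]);yp=.145
r=lambda a:np.array([[np.cos(a),-np.sin(a)],[np.sin(a),np.cos(a)]])
print('pack in dock',r(yd).T@(p-o),'lip',p+r(yp)@[-65,0])
E
```

```text
cam in tool [85.55761872  0.86327198 20.59313143]
[[ 0.   -0.95 -0.3 ]
 [ 1.    0.    0.  ]
 [ 0.   -0.3   0.95]]
pack in dock [-140.93900231   12.43413162] lip [447.98211612  22.80799207]
```

Emit:
play_rows:
  increments:
    - {"dx":-15,"dy":-17,"rz":-0.7}
    - {"dx":-40,"dy":-45,"rz":-1.4}
    - {"dx":-66,"dy":-75,"rz":-2.1}
    - {"dx":-92,"dy":-105,"rz":-2.8}
    - {"dx":-118,"dy":-135,"rz":-3.5}
    - {"dx":-144,"dy":-165,"rz":-4.2}
    - {"dx":-170,"dy":-195,"rz":-4.9}
    - {"dx":-196,"dy":-225,"rz":-5.7}
  fingers: 0.6

```text
invalid input
```

Emit:
play_rows:
  increments:
    - {"dx":-15,"dy":-17,"dz":0,"rx":0,"ry":0,"rz":-0.7}
    - {"dx":-40,"dy":-45,"dz":0,"rx":0,"ry":0,"rz":-1.4}
    - {"dx":-66,"dy":-75,"dz":0,"rx":0,"ry":0,"rz":-2.1}
    - {"dx":-92,"dy":-105,"dz":0,"rx":0,"ry":0,"rz":-2.8}
    - {"dx":-118,"dy":-135,"dz":0,"rx":0,"ry":0,"rz":-3.5}
    - {"dx":-144,"dy":-165,"dz":0,"rx":0,"ry":0,"rz":-4.2}
    - {"dx":-170,"dy":-195,"dz":0,"rx":0,"ry":0,"rz":-4.9}
    - {"dx":-196,"dy":-225,"dz":0,"rx":0,"ry":0,"rz":-5.7}
  fingers: 0.6

```text
t: 0.82
eef_pos: [350.8, 272.5, 404.5]
tcp_rot: [-3.141, -0.0, -2.993]
ft_force: [1.4, -0.1, 0.1]
opening: 0.602
```

```bash
cat > go.py <<'E'
import sys
from h import *
from scipy.spatial.transform import Rotation as Ro
def to(x,y,z,yaw):
    s=env.state(); R=Ro.from_euler('xyz',s['tcp_rot'])
    d=R.inv().apply(np.array([x,y,z])-s['eef_pos'])
    w=(R.inv()*Ro.from_euler('xyz',[np.pi,0,yaw])).as_rotvec()/np.radians(6)
    print('d',d.round(1),'r',w.round(2),'now',s['eef_pos'].round(1),s['tcp_rot'].round(3),s['ft_force'].round(1),s['t'])
if __name__=='__main__': to(*map(float,sys.argv[1:5]))
E
python3 go.py 423 19 404 3.287;python3 go.py 423 19 215 3.287
```

```text
d [ -33.7 -261.4    0.6] r [-0.01 -0.    0.03] now [350.8 272.5 404.5] [-3.141 -0.    -2.993] [ 1.4 -0.1  0.1] 0.8167
d [ -33.8 -261.3  189.6] r [-0.01 -0.    0.03] now [350.8 272.5 404.5] [-3.141 -0.    -2.993] [ 1.4 -0.1  0.1] 0.8167
```

Emit:
play_rows:
  increments:
    - {"dx":-5,"dy":-38,"dz":0,"rx":0,"ry":0,"rz":0}
    - {"dx":-10,"dy":-76,"dz":0,"rx":0,"ry":0,"rz":0}
    - {"dx":-15,"dy":-114,"dz":0,"rx":0,"ry":0,"rz":0}
    - {"dx":-20,"dy":-152,"dz":0,"rx":0,"ry":0,"rz":0}
    - {"dx":-25,"dy":-190,"dz":10,"rx":0,"ry":0,"rz":0}
    - {"dx":-29,"dy":-225,"dz":30,"rx":0,"ry":0,"rz":0}
    - {"dx":-33,"dy":-250,"dz":60,"rx":0,"ry":0,"rz":0}
    - {"dx":-34,"dy":-261,"dz":95,"rx":0,"ry":0,"rz":0}

```text
t: 1.48
eef_pos: [424.0, 16.8, 309.6]
tcp_rot: [-3.14, 0.004, -2.995]
ft_force: [1.7, 0.7, -0.8]
opening: 0.6
```

```bash
python3 - <<'E'
from h import *
shot('wrist','w1');shot('top','t1')
E
python3 go.py 423 19 215 3.287
```

```text
d [-0.9  1.  91.2] r [ 0.01 -0.07  0.01] now [423.   17.9 306.2] [ 3.14  -0.007 -2.996] [-0.8 -0.5  1.5] 1.5833
```

View pics/w1.png

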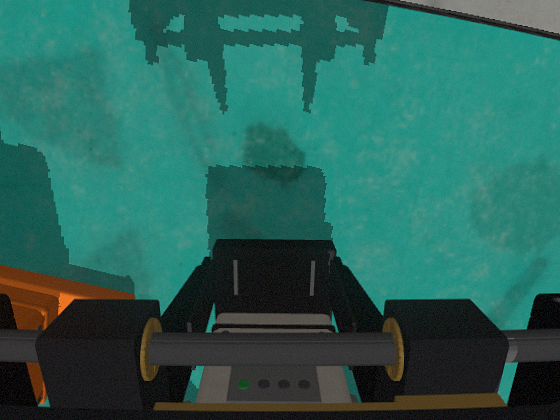

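The wrist view shows the lip's front edge from about (216,241) to (333,241), centred between the fingers. I'll check that position against the top-view estimate.

```bash
python3 - <<'E'
from h import *
w=load('w1')
for p in ((216,241),(333,241)): print(on(w,*p,22).round(1))
E
python3 go.py 421 19 197 3.287
```

```text
[448.6 -21.7  22. ]
[435.5  66.   22. ]
d [  1.    1.3 109.2] r [ 0.01 -0.07  0.01] now [423.   17.9 306.2] [ 3.14  -0.007 -2.996] [-0.8 -0.5  1.5] 1.5833
```

Emit:
play_rows:
  increments:
    - {"dx":1,"dy":1,"dz":25,"rx":0,"ry":0,"rz":0}
    - {"dx":1,"dy":1,"dz":55,"rx":0,"ry":0,"rz":0}
    - {"dx":1,"dy":1,"dz":80,"rx":0,"ry":0,"rz":0}
    - {"dx":1,"dy":1,"dz":98,"rx":0,"ry":0,"rz":0}
    - {"dx":1,"dy":1,"dz":106,"rx":0,"ry":0,"rz":0}
    - {"dx":1,"dy":1,"dz":109,"rx":0,"ry":0,"rz":0}
    - {"dx":1,"dy":1,"dz":109,"rx":0,"ry":0,"rz":0}

```text
t: 2.17
eef_pos: [421.3, 19.2, 197.8]
tcp_rot: [3.14, -0.007, -2.995]
ft_force: [-0.4, 0.3, -0.1]
opening: 0.603
```

```bash
python3 - <<'E'
from h import *
shot('wrist','w2');shot('scene','s2')
E
python3 go.py 435 21 197 3.287
```

```text
d [-13.9  -0.    1.3] r [ 0.01 -0.06  0.01] now [421.3  19.  198.4] [ 3.141 -0.006 -2.995] [-0.6  0.2 -0.3] 2.2667
```

View pics/w2.png

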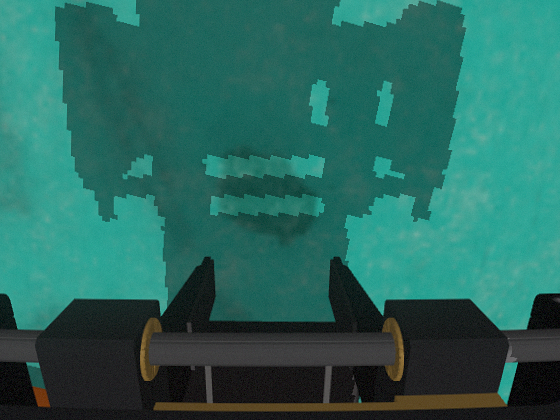

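View pics/s2.png

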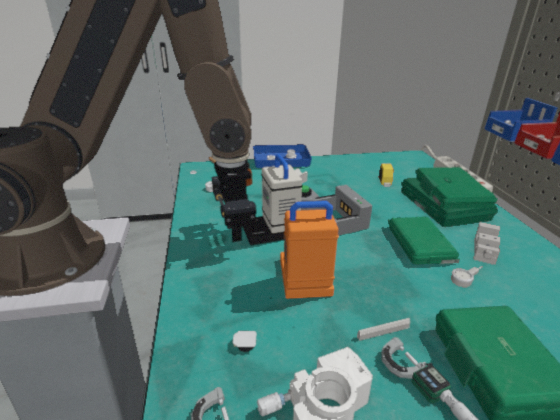

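```bash
for a in "437 21.3 197.5 3.287" "474 20.3 197.5 3.320" "511 19.2 197.5 3.354"; do python3 go.py $a;done
```

```text
d [-15.9  -0.    0.8] r [ 0.01 -0.06  0.01] now [421.3  19.  198.4] [ 3.141 -0.006 -2.995] [-0.6  0.2 -0.3] 2.2667
d [-52.4  -6.4   0.6] r [ 0.01 -0.06 -0.31] now [421.3  19.  198.4] [ 3.141 -0.006 -2.995] [-0.6  0.2 -0.3] 2.2667
d [-88.8 -12.9   0.3] r [ 0.01 -0.06 -0.63] now [421.3  19.  198.4] [ 3.141 -0.006 -2.995] [-0.6  0.2 -0.3] 2.2667
```

Emit:
play_rows:
  increments:
    - {"dx":-5,"dy":0,"dz":1,"rx":0,"ry":0,"rz":0}
    - {"dx":-10,"dy":0,"dz":1,"rx":0,"ry":0,"rz":0}
    - {"dx":-14,"dy":0,"dz":1,"rx":0,"ry":0,"rz":0}
    - {"dx":-18,"dy":0,"dz":1,"rx":0,"ry":0,"rz":0}
    - {"dx":-23,"dy":-1,"dz":1,"rx":0,"ry":0,"rz":-0.05}
    - {"dx":-28,"dy":-2,"dz":1,"rx":0,"ry":0,"rz":-0.1}
    - {"dx":-34,"dy":-3,"dz":1,"rx":0,"ry":0,"rz":-0.15}
    - {"dx":-40,"dy":-4,"dz":1,"rx":0,"ry":0,"rz":-0.2}

```text
t: 2.93
eef_pos: [460.9, 21.0, 197.2]
tcp_rot: [3.14, -0.009, -2.974]
ft_force: [-5.7, -0.3, 4.4]
opening: 0.601
```

```bash
cat > look.py <<'E'
import sys
from h import *
tag=sys.argv[1]
c=shot('top',tag); shot('wrist',tag+'w')
u0,v0,w,h,f=195,110,110,145,4
im=cv2.resize(c['image'][v0:v0+h,u0:u0+w,::-1],None,fx=f,fy=f,interpolation=cv2.INTER_CUBIC)
im=cv2.convertScaleAbs(im,alpha=1.4,beta=10)
for k in range(0,w,10): cv2.putText(im,str(u0+k),(k*f,12),0,.35,(255,255,255),1)
for k in range(0,h,10): cv2.putText(im,str(v0+k),(0,k*f+4),0,.35,(255,255,255),1)
cv2.imwrite(f'pics/{tag}c.png',im)
E
python3 look.py t3
```

```text
(no output)
```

View pics/t3c.png

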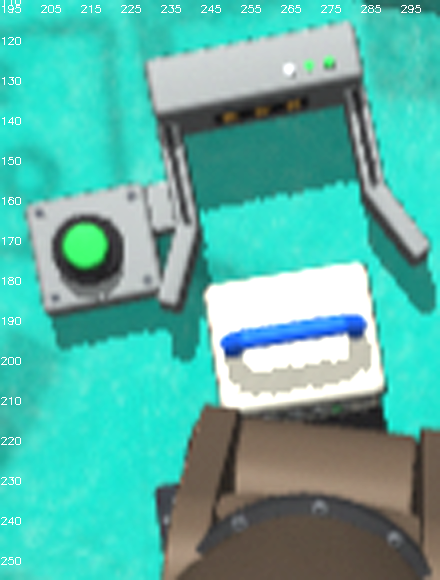

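View pics/t3w.png

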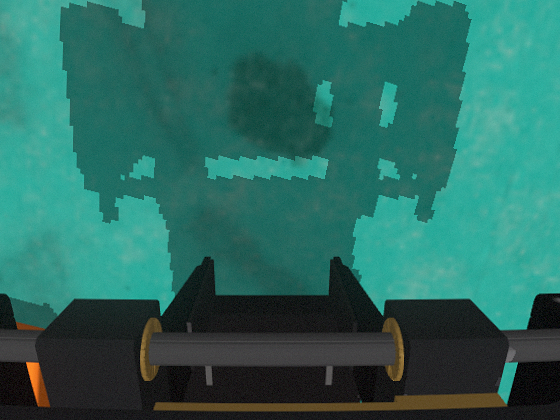

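```bash
cat > pk.py <<'E'
from h import *
def pack(tag,pts):
    c=load(tag); P=np.array([on(c,*p,160)[:2] for p in pts])  # farL farR nearR nearL
    d=(P[0]+P[1]-P[2]-P[3])/2; e=(P[0]+P[3]-P[1]-P[2])/2
    y1=np.arctan2(d[1],d[0]);y2=np.arctan2(-e[0],e[1]);yaw=(y1+y2)/2
    r=lambda a:np.array([[np.cos(a),-np.sin(a)],[np.sin(a),np.cos(a)]])
    o=P.mean(0)-r(yaw)@[26,0]
    print('yaws',y1.round(3),y2.round(3),'size',np.linalg.norm(d).round(1),np.linalg.norm(e).round(1),'o',o.round(1),'in dock',(r(.212).T@(o-[652.7,49.7])).round(1),round(yaw-.212,3))
pack('top0',[(247.75,191),(287.9,186.2),(291.9,218.1),(251.9,223.7)])
E
python3 - <<'E'
from pk import *
pack('t3',[(246.25,182.5),(286.25,175.75),(291.25,205.5),(250.5,212)])
E
for a in "474 20.3 197.5 3.320" "511 19.2 197.5 3.354"; do python3 go.py $a;done
```

```text
yaws 0.138 0.141 size 71.8 88.7 o [511.8  32. ] in dock [-141.5   12.3] -0.072
yaws 0.167 0.176 size 66.3 90.0 o [535.8  34.3] in dock [-117.5    9.6] -0.041
d [-11.8  -2.6  -0.4] r [ 0.01 -0.06 -0.1 ] now [461.9  20.9 197.2] [ 3.141 -0.006 -2.974] [-0.3  0.5  1.2] 3.0333
d [-48.1  -9.9  -0.6] r [ 0.01 -0.06 -0.43] now [461.9  20.9 197.2] [ 3.141 -0.006 -2.974] [-0.3  0.5  1.2] 3.0333
```

Emit:
play_rows:
  increments:
    - {"dx":-5,"dy":-1,"dz":0,"rx":0,"ry":0,"rz":-0.05}
    - {"dx":-11,"dy":-2,"dz":0,"rx":0,"ry":0,"rz":-0.1}
    - {"dx":-17,"dy":-4,"dz":0,"rx":0,"ry":0,"rz":-0.16}
    - {"dx":-23,"dy":-5,"dz":0,"rx":0,"ry":0,"rz":-0.22}
    - {"dx":-29,"dy":-6,"dz":0,"rx":0,"ry":0,"rz":-0.28}
    - {"dx":-35,"dy":-8,"dz":0,"rx":0,"ry":0,"rz":-0.34}
    - {"dx":-41,"dy":-9,"dz":0,"rx":0,"ry":0,"rz":-0.4}
    - {"dx":-46,"dy":-10,"dz":0,"rx":0,"ry":0,"rz":-0.43}

```text
t: 3.7
eef_pos: [508.5, 18.8, 196.9]
tcp_rot: [3.14, -0.009, -2.929]
ft_force: [-6.7, -0.3, 4.3]
opening: 0.605
```

```bash
python3 look.py t4
```

```text
(no output)
```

View pics/t4c.png

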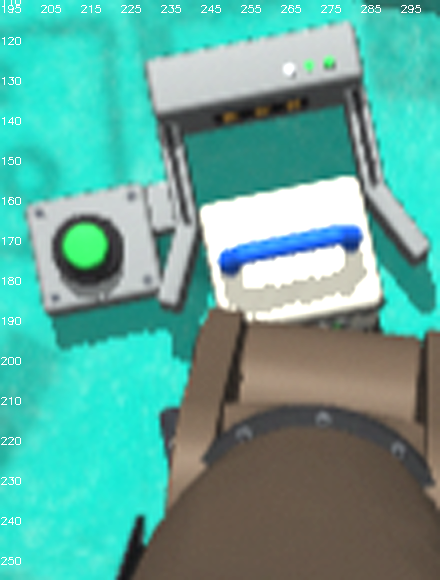

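```bash
python3 - <<'E'
from pk import *
pack('t4',[(245,162),(284.5,154.5),(290.5,185),(250.5,191.25)])
E
python3 go.py 511 19.2 197.5 3.354;python3 go.py 540 25.4 197.5 3.354; python3 go.py 579.4 33.9 197.5 3.354
```

```text
yaws 0.138 0.141 size 71.8 88.7 o [511.8  32. ] in dock [-141.5   12.3] -0.072
yaws 0.201 0.186 size 67.7 89.0 o [581.9  36.4] in dock [-72.    1.9] -0.018
d [-1.8  0.1 -0.7] r [ 0.01 -0.06  0.  ] now [509.2  18.7 196.9] [ 3.14  -0.006 -2.929] [ 0.5 -1.  -0.3] 3.8
d [-31.5   0.   -0.8] r [ 0.01 -0.06  0.  ] now [509.2  18.7 196.9] [ 3.14  -0.006 -2.929] [ 0.5 -1.  -0.3] 3.8
d [-71.8  -0.   -1.1] r [ 0.01 -0.06  0.  ] now [509.2  18.7 196.9] [ 3.14  -0.006 -2.929] [ 0.5 -1.  -0.3] 3.8
```

Emit:
play_rows:
  increments:
    - {"dx":-5,"dy":0,"dz":0,"rx":0,"ry":0,"rz":0}
    - {"dx":-11,"dy":-1,"dz":0,"rx":0,"ry":0,"rz":0}
    - {"dx":-17,"dy":-1,"dz":0,"rx":0,"ry":0,"rz":0}
    - {"dx":-23,"dy":-1,"dz":0,"rx":0,"ry":0,"rz":0}
    - {"dx":-29,"dy":-1,"dz":0,"rx":0,"ry":0,"rz":0}
    - {"dx":-35,"dy":-1,"dz":0,"rx":0,"ry":0,"rz":0}
    - {"dx":-41,"dy":-1,"dz":0,"rx":0,"ry":0,"rz":0}
    - {"dx":-46,"dy":-1,"dz":0,"rx":0,"ry":0,"rz":0}

```text
t: 4.47
eef_pos: [554.0, 27.5, 196.6]
tcp_rot: [3.14, -0.008, -2.929]
ft_force: [-7.3, -1.0, 4.5]
opening: 0.6
```

```bash
python3 look.py t5; python3 go.py 579.4 33.9 197.5 3.354
```

```text
d [-25.5   0.9  -1.1] r [ 0.01 -0.05  0.  ] now [554.7  27.6 196.6] [ 3.14  -0.006 -2.929] [ 0.7 -0.1 -0.7] 4.5667
```

View pics/t5c.png

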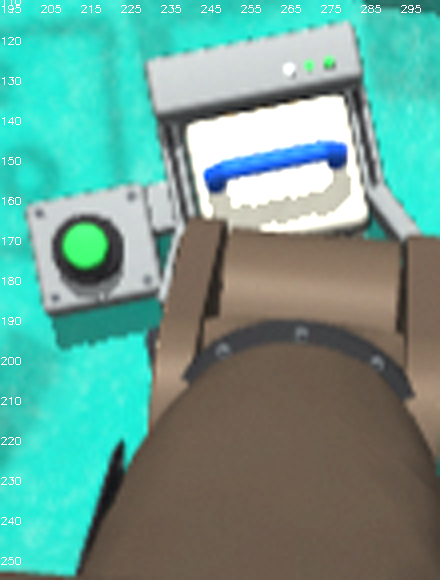

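Emit:
play_rows:
  increments:
    - {"dx":-4,"dy":0,"dz":0,"rx":0,"ry":0,"rz":0}
    - {"dx":-8,"dy":0,"dz":0,"rx":0,"ry":0,"rz":0}
    - {"dx":-12,"dy":0,"dz":0,"rx":0,"ry":0,"rz":0}
    - {"dx":-15,"dy":0,"dz":0,"rx":0,"ry":0,"rz":0}
    - {"dx":-17,"dy":0,"dz":0,"rx":0,"ry":0,"rz":0}
    - {"dx":-19,"dy":0,"dz":0,"rx":0,"ry":0,"rz":0}
    - {"dx":-21,"dy":0,"dz":0,"rx":0,"ry":0,"rz":0}

```text
t: 5.15
eef_pos: [574.5, 32.0, 196.4]
tcp_rot: [3.14, -0.008, -2.929]
ft_force: [-6.2, -1.6, 5.1]
opening: 0.6
```

Emit:
play_rows:
  increments:
    - {"dx":-1,"dy":0,"dz":0,"rx":0,"ry":0,"rz":0}
    - {"dx":-2,"dy":0,"dz":0,"rx":0,"ry":0,"rz":0}
    - {"dx":-3,"dy":0,"dz":0,"rx":0,"ry":0,"rz":0}

```text
t: 5.4
eef_pos: [576.8, 32.6, 196.4]
tcp_rot: [3.14, -0.01, -2.929]
ft_force: [-6.3, -2.6, 4.8]
opening: 0.6
```

Emit:
play_rows:
  increments:
    - {"dx":-1,"dy":0,"dz":0,"rx":0,"ry":0,"rz":0}
    - {"dx":-2,"dy":0,"dz":0,"rx":0,"ry":0,"rz":0}
    - {"dx":-3,"dy":0,"dz":0,"rx":0,"ry":0,"rz":0}

```text
t: 5.65
eef_pos: [579.1, 33.1, 196.4]
tcp_rot: [3.139, -0.012, -2.93]
ft_force: [-6.3, -1.6, 4.9]
opening: 0.599
```

Emit:
play_rows:
  increments:
    - {"dx":-1,"dy":0,"dz":0,"rx":0,"ry":0,"rz":0}
    - {"dx":-2,"dy":0,"dz":0,"rx":0,"ry":0,"rz":0}

```text
t: 5.82
eef_pos: [580.3, 33.4, 196.3]
tcp_rot: [3.139, -0.014, -2.93]
ft_force: [-6.5, -2.4, 4.9]
opening: 0.602
```

```bash
python3 look.py t6; python3 go.py 579.4 33.9 197.5 3.354
```

```text
d [ 1.   0.7 -1.1] r [ 0.03 -0.13 -0.01] now [580.5  33.4 196.3] [ 3.139 -0.013 -2.93 ] [-4.9 -1.3  4.3] 5.9167
```

View pics/t6c.png

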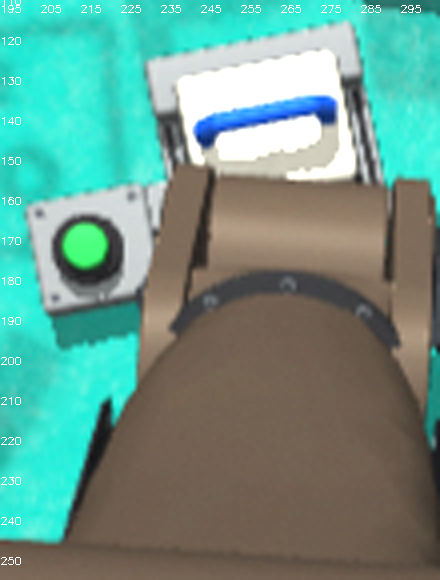

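```bash
python3 - <<'E'
from h import *
c=load('t6');r=lambda a:np.array([[np.cos(a),-np.sin(a)],[np.sin(a),np.cos(a)]])
P=[on(load(t),*p,160)[:2] for t,p in (('t6',(239.5,130)),('t6',(278.75,122.5)),('t4',(245,162)),('t4',(284.5,154.5)))]
for p in P: print((r(.212).T@(p-[652.7,49.7])).round(1))
E
```

```text
[61.  43.5]
[ 60.6 -45.3]
[-11.8  45.5]
[-12.5 -43.4]
```

Emit:
play_rows:
  increments:
    - {"dx":-1,"dy":0,"dz":0,"rx":0,"ry":0,"rz":0}
    - {"dx":-2,"dy":0,"dz":0,"rx":0,"ry":0,"rz":0}
    - {"dx":-3,"dy":0,"dz":0,"rx":0,"ry":0,"rz":0}

```text
t: 6.17
eef_pos: [581.9, 33.8, 196.2]
tcp_rot: [3.138, -0.019, -2.93]
ft_force: [-17.4, -8.1, 13.4]
opening: 0.602
```

Emit:
play_rows:
  increments:
    - {"dx":-2,"dy":0,"dz":0,"rx":0,"ry":0,"rz":0}
    - {"dx":-3,"dy":0,"dz":0,"rx":0,"ry":0,"rz":0}
    - {"dx":-3,"dy":0,"dz":0,"rx":0,"ry":0,"rz":0}

```text
t: 6.42
eef_pos: [583.0, 34.0, 196.1]
tcp_rot: [3.137, -0.026, -2.93]
ft_force: [-16.0, -5.9, 11.5]
opening: 0.599
```

```bash
python3 look.py t7; python3 go.py 579.4 33.9 197.5 3.354
```

```text
d [ 3.5  0.7 -1.3] r [ 0.04 -0.24 -0.01] now [583.   33.9 196.1] [ 3.137 -0.025 -2.93 ] [-15.3  -6.3  11.1] 6.5167
```

View pics/t7c.png

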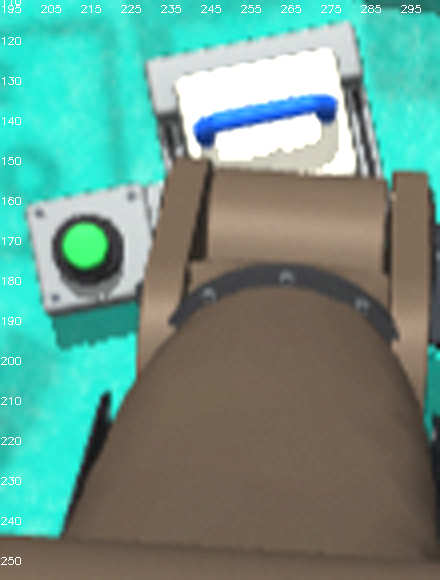

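Emit:
play_rows:
  increments:
    - {"dx":4,"dy":0,"dz":0,"rx":0,"ry":0,"rz":0}
    - {"dx":12,"dy":0,"dz":0,"rx":0,"ry":-0.1,"rz":0}
    - {"dx":30,"dy":0,"dz":0,"rx":0,"ry":-0.2,"rz":0}
    - {"dx":50,"dy":0,"dz":-15,"rx":0,"ry":-0.2,"rz":0}
    - {"dx":75,"dy":0,"dz":-45,"rx":0,"ry":-0.2,"rz":0}
    - {"dx":100,"dy":0,"dz":-80,"rx":0,"ry":-0.2,"rz":0}
    - {"dx":120,"dy":20,"dz":-115,"rx":0,"ry":-0.2,"rz":0}
    - {"dx":130,"dy":50,"dz":-140,"rx":0,"ry":-0.2,"rz":0}
  fingers: 0

```text
t: 7.18
eef_pos: [448.6, 52.6, 339.5]
tcp_rot: [3.137, -0.002, -2.933]
ft_force: [1.2, 0.7, -0.2]
opening: 0.095
```

```bash
python3 look.py t8; python3 - <<'E'
from h import *
shot('scene','s8'); c=load('s8')
im=cv2.resize(c['image'][140:260,220:380,::-1],None,fx=5,fy=5,interpolation=cv2.INTER_CUBIC); cv2.imwrite('pics/s8c.png',im)
E
```

```text
(no output)
```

View pics/t8c.png

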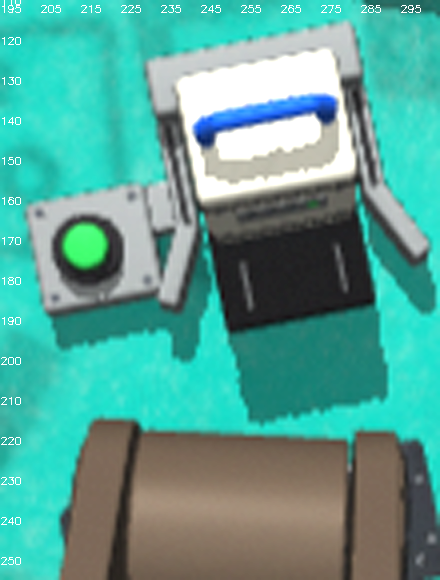

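View pics/s8c.png

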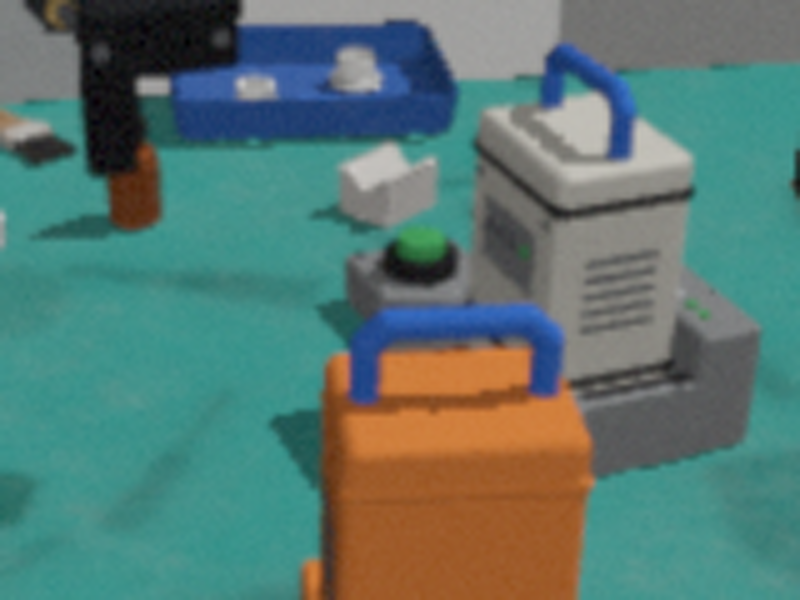

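View pics/t8w.png

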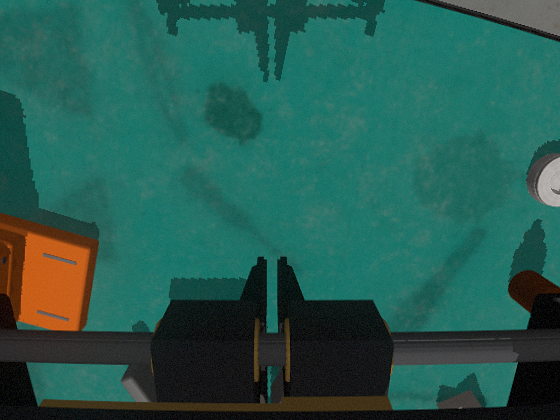

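```bash
python3 - <<'E'
from h import *
c=load('t8');r=lambda a:np.array([[np.cos(a),-np.sin(a)],[np.sin(a),np.cos(a)]])
D=lambda p:(r(.212).T@(p[:2]-[652.7,49.7])).round(1)
for u,v,z in ((239.5,130,160),(278.75,122,160),(284.2,155,160),(246.2,161.2,160),(252.5,193,22),(288.75,185.5,22)): print(D(on(c,u,v,z)))
h=cv2.cvtColor(c['image'],cv2.COLOR_RGB2HSV); m=cv2.inRange(h,(50,120,80),(75,255,255))
m[:, :205]=0;m[:,228:]=0;m[:155]=0;m[190:]=0
M=cv2.moments(m,True);u,v=M['m10']/M['m00'],M['m01']/M['m00'];print(u,v,M['m00'])
for z in (42,46):print(on(c,u,v,z),D(on(c,u,v,z)))
s=load('s8');hs=cv2.cvtColor(s['image'],cv2.COLOR_RGB2HSV);ms=cv2.inRange(hs,(50,100,60),(75,255,255));ms[:,:295]=0;ms[:,313:]=0;ms[:182]=0;ms[200:]=0
ys,xs=np.nonzero(ms);print(xs.min(),xs.max(),ys.min(),ys.max(),xs.mean(),ys.mean())
for z in (36,40,44,48):print(z,proj(s,[on(c,u,v,z)]).round(1))
E
python3 go.py 628 170.5 300 3.354
```

```text
[61.  43.5]
[ 61.7 -45.5]
[-13.5 -42.5]
[-10.5  42.6]
[-65.8  46.7]
[-65.3 -46. ]
215.87 170.82 100.0
[629.97267915 171.1339622   42.        ] [  3.3 123.5]
[629.33103486 170.59956202  46.        ] [  2.6 123.1]
299 309 186 192 303.8032786885246 188.80327868852459
36 [[304.2 191.5]]
40 [[304.1 190.4]]
44 [[304.  189.2]]
48 [[303.9 188. ]]
d [-199.3   75.1   40.1] r [0.03 0.01 0.01] now [449.2  54.7 339.7] [ 3.138e+00  1.000e-03 -2.928e+00] [ 0.2 -0.1  0. ] 7.3333
```

Emit:
play_rows:
  increments:
    - {"dx":-5,"dy":10,"dz":0,"rx":0,"ry":0,"rz":1.1}
    - {"dx":-15,"dy":20,"dz":0,"rx":0,"ry":0,"rz":2.2}
    - {"dx":-30,"dy":32,"dz":0,"rx":0,"ry":0,"rz":3.3}
    - {"dx":-50,"dy":45,"dz":0,"rx":0,"ry":0,"rz":4.4}
    - {"dx":-70,"dy":55,"dz":0,"rx":0,"ry":0,"rz":5.5}
    - {"dx":-92,"dy":65,"dz":0,"rx":0,"ry":0,"rz":6.6}
    - {"dx":-114,"dy":70,"dz":0,"rx":0,"ry":0,"rz":7.7}
    - {"dx":-136,"dy":75,"dz":0,"rx":0,"ry":0,"rz":8.8}
  fingers: 0

```text
t: 8.0
eef_pos: [567.6, 157.1, 338.4]
tcp_rot: [3.139, -0.003, 2.428]
ft_force: [-0.2, -0.7, -0.5]
opening: 0.007
```

```bash
python3 go.py 629.5 170.8 290 1.783
```

```text
d [-38.   50.8  48.5] r [ 0.02 -0.03  6.16] now [567.6 157.1 338.4] [ 3.139e+00 -3.000e-03  2.428e+00] [-0.2 -0.7 -0.5] 8.0
```

Emit:
play_rows:
  increments:
    - {"dx":-6,"dy":8,"dz":0,"rx":0,"ry":0,"rz":1.1}
    - {"dx":-13,"dy":17,"dz":5,"rx":0,"ry":0,"rz":2.2}
    - {"dx":-20,"dy":26,"dz":12,"rx":0,"ry":0,"rz":3.3}
    - {"dx":-27,"dy":35,"dz":20,"rx":0,"ry":0,"rz":4.4}
    - {"dx":-33,"dy":44,"dz":30,"rx":0,"ry":0,"rz":5.4}
    - {"dx":-38,"dy":51,"dz":40,"rx":0,"ry":0,"rz":6.2}
    - {"dx":-38,"dy":51,"dz":48,"rx":0,"ry":0,"rz":6.2}
    - {"dx":-38,"dy":51,"dz":48,"rx":0,"ry":0,"rz":6.2}

```text
t: 8.67
eef_pos: [629.6, 170.4, 287.2]
tcp_rot: [-3.138, -0.004, 1.781]
ft_force: [0.3, -0.2, -0.8]
opening: 0.003
```

```bash
python3 look.py t9; python3 go.py 629.5 170.8 240 1.783
```

```text
d [ 0.   0.2 49.5] r [-0.01 -0.04 -0.02] now [629.4 170.6 289.5] [-3.141 -0.004  1.781] [-0.2 -0.2  1. ] 8.7667
```

View pics/t9w.png

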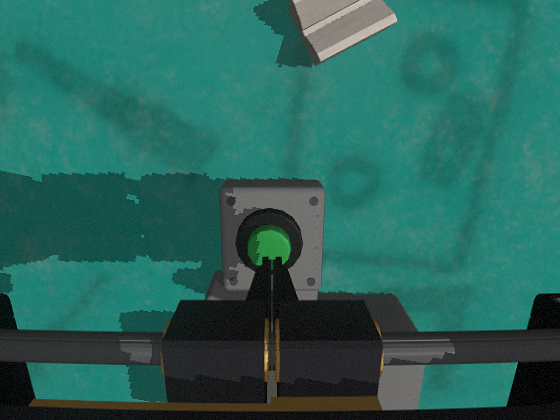

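The wrist view shows the green button centred at about (270,244), directly under the closed fingers at column 272. I'll go down to just above it.

Emit:
play_rows:
  increments:
    - {"dx":0,"dy":0,"dz":12,"rx":0,"ry":0,"rz":0}
    - {"dx":0,"dy":0,"dz":26,"rx":0,"ry":0,"rz":0}
    - {"dx":0,"dy":0,"dz":38,"rx":0,"ry":0,"rz":0}
    - {"dx":0,"dy":0,"dz":44,"rx":0,"ry":0,"rz":0}
    - {"dx":0,"dy":0,"dz":47,"rx":0,"ry":0,"rz":0}
    - {"dx":0,"dy":0,"dz":47,"rx":0,"ry":0,"rz":0}

```text
t: 9.27
eef_pos: [629.2, 170.7, 242.0]
tcp_rot: [-3.14, -0.004, 1.782]
ft_force: [-0.5, -0.6, 2.0]
opening: 0.005
```

```bash
python3 - <<'E'
from h import *
w=shot('wrist','w10')
c=shot('scene','s10')
im=cv2.resize(c['image'][140:240,250:380,::-1],None,fx=6,fy=6,interpolation=cv2.INTER_CUBIC); cv2.imwrite('pics/s10c.png',im)
w=load('t9w')
print(on(w,270,244,46))
E
```

```text
[628.15339243 169.97421903  46.        ]
```

View pics/s10c.png

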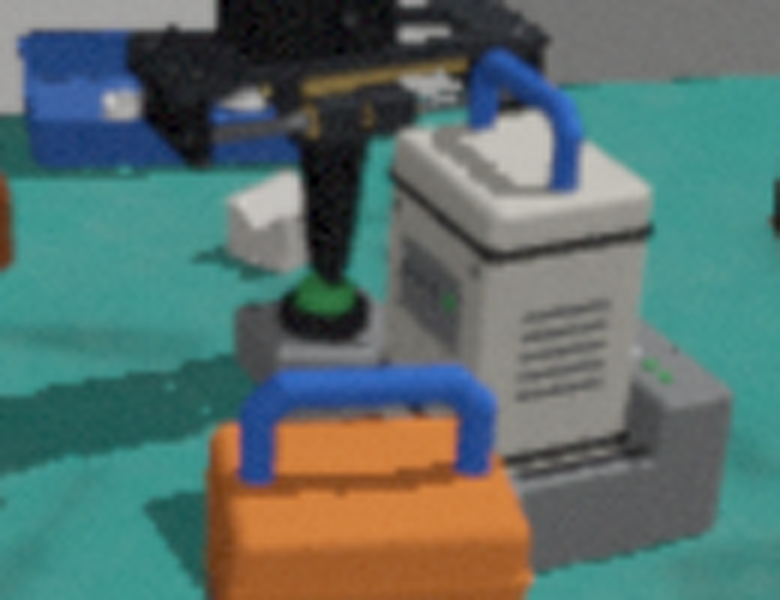

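View pics/w10.png

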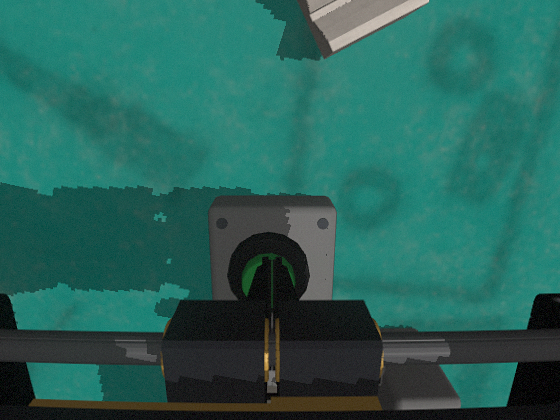

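Emit:
play_rows:
  increments:
    - {"dx":0,"dy":0,"dz":1.5,"rx":0,"ry":0,"rz":0}
    - {"dx":0,"dy":0,"dz":3,"rx":0,"ry":0,"rz":0}
    - {"dx":0,"dy":0,"dz":4.5,"rx":0,"ry":0,"rz":0}
    - {"dx":0,"dy":0,"dz":6,"rx":0,"ry":0,"rz":0}

```text
t: 9.7
eef_pos: [629.7, 170.8, 237.4]
tcp_rot: [3.14, -0.004, 1.782]
ft_force: [0.7, -0.5, 4.7]
opening: -0.0
```

Emit:
play_rows:
  increments:
    - {"dx":0,"dy":0,"dz":1,"rx":0,"ry":0,"rz":0}
    - {"dx":0,"dy":0,"dz":2,"rx":0,"ry":0,"rz":0}
    - {"dx":0,"dy":0,"dz":3,"rx":0,"ry":0,"rz":0}

```text
t: 9.95
eef_pos: [629.7, 170.8, 236.0]
tcp_rot: [3.14, -0.004, 1.782]
ft_force: [-7.7, -2.0, 27.5]
opening: 0.005
```

Emit:
play_rows:
  increments:
    - {"dx":0,"dy":0,"dz":0.5,"rx":0,"ry":0,"rz":0}
    - {"dx":0,"dy":0,"dz":0.5,"rx":0,"ry":0,"rz":0}

```text
t: 10.12
eef_pos: [629.6, 170.8, 236.3]
tcp_rot: [3.139, -0.004, 1.782]
ft_force: [-3.7, -1.2, 12.3]
opening: 0.001
```

```bash
python3 - <<'E'
from h import *
c=shot('scene','s11')
im=cv2.resize(c['image'][170:210,280:330,::-1],None,fx=10,fy=10,interpolation=cv2.INTER_CUBIC)
b=cv2.resize(load('s10')['image'][170:210,280:330,::-1],None,fx=10,fy=10,interpolation=cv2.INTER_CUBIC); cv2.imwrite('pics/s11c.png',np.vstack([b,im])[:,:][::1][:800].copy() if 0 else cv2.resize(np.hstack([b,im]),(800,320)))
print(env.state()['ft_force'],env.state()['eef_pos'])
E
```

```text
[-2.50020396 -0.6989978  11.14029526] [629.55764346 170.83651854 236.33346596]
```

View pics/s11c.png

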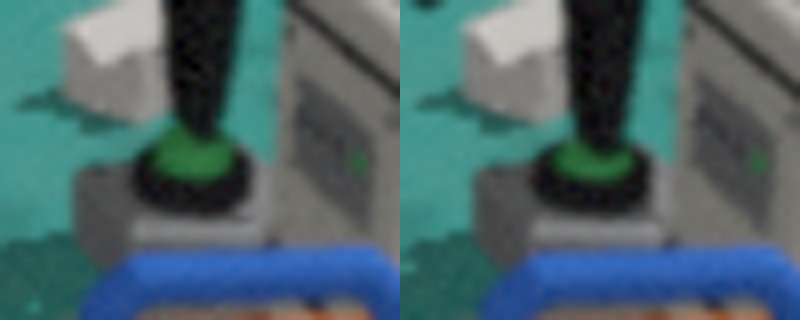

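The right-hand crop shows the green cap sunk into its collar, and the force rose steeply at the stop, so the button is fully down. I'll lift straight up to release it.

Emit:
play_rows:
  increments:
    - {"dx":0,"dy":0,"dz":-3,"rx":0,"ry":0,"rz":0}
    - {"dx":0,"dy":0,"dz":-8,"rx":0,"ry":0,"rz":0}
    - {"dx":0,"dy":0,"dz":-18,"rx":0,"ry":0,"rz":0}
    - {"dx":0,"dy":0,"dz":-38,"rx":0,"ry":0,"rz":0}
    - {"dx":10,"dy":0,"dz":-65,"rx":0,"ry":0,"rz":0}
    - {"dx":25,"dy":-20,"dz":-95,"rx":0,"ry":0,"rz":0}
    - {"dx":45,"dy":-45,"dz":-125,"rx":0,"ry":0,"rz":0}
    - {"dx":60,"dy":-70,"dz":-150,"rx":0,"ry":0,"rz":0}

```text
t: 10.83
eef_pos: [547.4, 214.7, 388.0]
tcp_rot: [3.139, -0.004, 1.781]
ft_force: [-0.4, 1.4, 0.1]
opening: 0.002
```

Emit:
play_rows:
  increments:
    - {"dx":20,"dy":-25,"dz":0,"rx":0,"ry":0,"rz":0}
    - {"dx":45,"dy":-55,"dz":0,"rx":0,"ry":0,"rz":0}
    - {"dx":65,"dy":-85,"dz":0,"rx":0,"ry":0,"rz":0}
    - {"dx":80,"dy":-110,"dz":0,"rx":0,"ry":0,"rz":0}
    - {"dx":90,"dy":-120,"dz":0,"rx":0,"ry":0,"rz":0}
    - {"dx":90,"dy":-120,"dz":0,"rx":0,"ry":0,"rz":0}

```text
t: 11.33
eef_pos: [409.4, 278.5, 388.8]
tcp_rot: [3.139, -0.004, 1.783]
ft_force: [1.1, -0.0, -0.5]
opening: 0.005
```

```bash
python3 look.py t12; python3 - <<'E'
from h import *
shot('scene','s12')
E
```

```text
(no output)
```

View pics/t12.png

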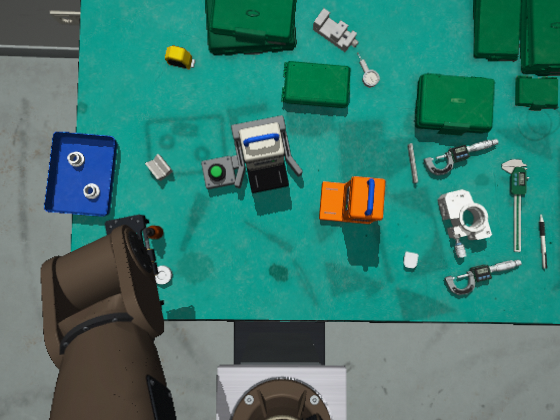

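View pics/t12c.png

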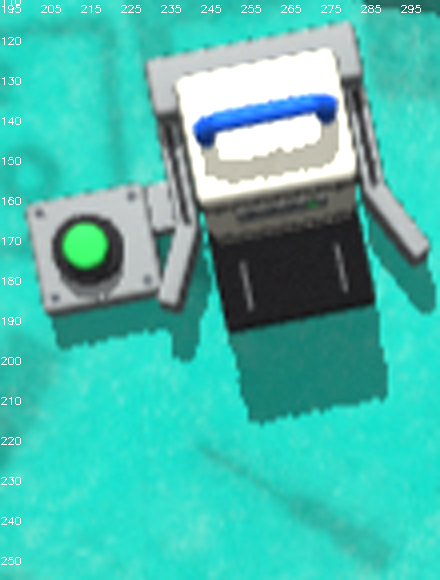

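View pics/s12.png

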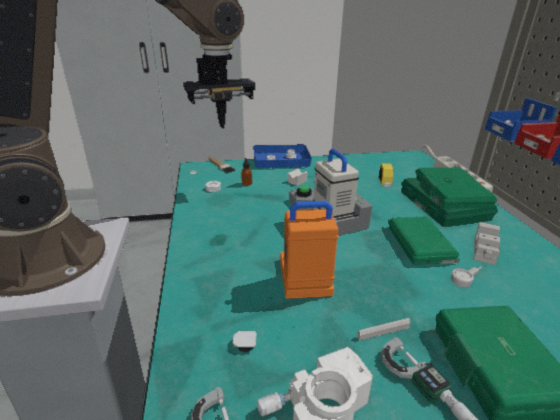

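Everything looks right: pack in the dock, button up, bystanders where they were. I'll do one line-fit check of squareness before handing in.

```bash
python3 - <<'E'
from h import *
c=load('t12'); g=cv2.cvtColor(c['image'],cv2.COLOR_RGB2GRAY).astype(float); H=cv2.cvtColor(c['image'],cv2.COLOR_RGB2HSV)
def edge(us,v0,v1,z,sat):  # subpixel crossing along columns
    P=[]
    for u in us:
        a,b=v0(u),v1(u); vs=np.arange(a,b,.1)
        col=cv2.remap((H[:,:,1] if sat else g).astype(np.float32),np.full((len(vs),1),u,np.float32),vs.astype(np.float32)[:,None],cv2.INTER_LINEAR)[:,0]
        P.append(on(c,u,vs[np.argmax(np.abs(np.gradient(cv2.GaussianBlur(col[:,None],(1,9),0)[:,0])))],z)[:2])
    P=np.array(P); vx,vy,x0,y0=cv2.fitLine(P.astype(np.float32),cv2.DIST_HUBER,0,.01,.01).ravel()
    if vy<0: vx,vy=-vx,-vy
    return np.arctan2(-vx,vy),P.mean(0)
for n,e in (('lip',edge(np.arange(255,287),lambda u:193-(u-252.5)*.207-4,lambda u:193-(u-252.5)*.207+4,22,True)),
 ('blockback',edge(np.arange(235,280),lambda u:125.4-(u-231.6)*.194-4,lambda u:125.4-(u-231.6)*.194+4,70,True))):
    print(n,e)
a=.212;u=np.array([np.cos(a),np.sin(a)])
E
```

```text
lip (np.float32(0.21497281), array([590.31151482,  36.6280111 ]))
blockback (np.float32(0.21305294), array([752.45878045,  70.68191632]))
```

The lip and the dock's back block agree in heading to 0.002 rad, so the pack is square.

```bash
python3 -c "
from cell import env
s=env.state();print(s['t'],s['ft_force'].round(1));print(env.job_done())"
```

```text
11.4833 [ 0.7 -0.3  0.9]
the job is handed in; nothing more can be done
None
```

The battery pack is home in its dock, and the green charge button was pressed all the way down and let go. I handed the job in at 11.5 s of the 64 s allowed. The task gives no verdict, so this rests on my own checks.

**Pushing:** I pushed the white pack only at its base-plate lip, with two spread fingertips about 7 mm above the bench, turning it into line as it went. I stopped when the force rose from about 6 N to 17 N at the dock's back.

**Button:** I pressed it with closed fingers. The vertical force rose steeply to 27 N at the stop, and the picture showed the cap sunk into its collar.

**Last checks:**
- **Position:** the pack's front edge was at about -65.5 mm in the dock's frame, against -65 mm when home. The tower-top corners read 1 to 2 mm short, which fits the rounded edges I saw on them before the push.
- **Squareness:** the pack and the dock's back block agreed to 0.002 rad.
- **Button and surroundings:** the button was up again, the bystanders looked where they had been by eye, and the arm was clear with about zero force.

**What disagreed:**
- **First move:** the first move call was refused as "invalid input" because its rows left out some fields. Nothing moved.
- **Lip position:** before the push, the wrist and top cameras differed by 6 mm on the lip. The wrist camera had probably seen its lower edge, which brings them within about 3 mm.

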